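# Change over the slide magazines in the scanner dock

## Task

Slide the retaining bar fully back, take every grey scanned magazine out of the scanner dock and stand it upright in the green tray, and stand every blue magazine fully home in a slot with its yellow end towards the robot, filling the slots in order from the dock's green end without a gap but passing over the slot that the red lockout block marks out of service. Then slide the bar fully closed over the loaded magazines and after that press the green start button. Leave the red block where it is and do not disturb the bottle, jar or keypad.

Things in the scene. Friction and masses are not known exactly. Their poses are not given: they have to be found in the camera images.
- dock: scanner loading dock, fixed: black block 130 (x) x 260 (y) x 50 mm high with four slots in a row along its y; end plates 115 mm high (x -65 to 105 mm), green at its +y end, grey at -y; white housing 110 mm high behind (x 105 to 255). Origin: under the block's centre, on the bench; x points away from the robot, z up. Turned a little from start to start
- dock_front (a point): middle of the front edge of the dock's block (the robot's side), at its top, 65 mm in front of the dock's origin
- bar (a joint): aluminium retaining bar (20 mm wide in x, 12 mm thick) lying across all four slots 117 mm above the bench, just over the fins of seated magazines. Slides along the dock's x: 0 = closed, over the middle of the slots; 0.075 m = fully back (+x), slots free from above. About 2 N friction, stays where left
- bar_grip (a point): grip point on the bar's orange upright handle, which is 14 (along dock x) x 40 (along dock y) x 45 mm high, standing on the bar's middle; this point is 7 mm under its top, 26 mm above the bar's upper face (world height 155 mm)
- slot1 (a point): dock slot nearest the green end: centre of its floor, 10 mm above the bench. Slot 88 (dock x) x 46 (dock y) mm with 3 mm bevelled rims, 40 mm deep, open at the top; slots are 62 mm apart
- slot2 (a point): dock slot second from the green end: centre of its floor, 10 mm above the bench. Slot 88 (dock x) x 46 (dock y) mm with 3 mm bevelled rims, 40 mm deep, open at the top; slots are 62 mm apart
- slot3 (a point): dock slot third from the green end: centre of its floor, 10 mm above the bench. Slot 88 (dock x) x 46 (dock y) mm with 3 mm bevelled rims, 40 mm deep, open at the top; slots are 62 mm apart
- slot4 (a point): dock slot farthest from the green end: centre of its floor, 10 mm above the bench. Slot 88 (dock x) x 46 (dock y) mm with 3 mm bevelled rims, 40 mm deep, open at the top; slots are 62 mm apart
- blue1: fresh slide magazine, blue with a yellow end: 80 long (its x) x 40 wide (its y) x 70 mm tall, carrying on top a central upright grip fin 50 (x) x 14 (y) mm and 30 mm high, so 100 mm tall in all; on a 12 mm steel base; about 320 g. Origin: centre of the underside, z up, yellow end at its -x. Stands loose on the bench; may be absent
- blue2: fresh slide magazine, blue with a yellow end: 80 long (its x) x 40 wide (its y) x 70 mm tall, carrying on top a central upright grip fin 50 (x) x 14 (y) mm and 30 mm high, so 100 mm tall in all; on a 12 mm steel base; about 320 g. Origin: centre of the underside, z up, yellow end at its -x. Stands loose on the bench; may be absent
- blue3: fresh slide magazine, blue with a yellow end: 80 long (its x) x 40 wide (its y) x 70 mm tall, carrying on top a central upright grip fin 50 (x) x 14 (y) mm and 30 mm high, so 100 mm tall in all; on a 12 mm steel base; about 320 g. Origin: centre of the underside, z up, yellow end at its -x. Stands loose on the bench; may be absent
- grey1: scanned slide magazine, grey with a white end: 80 long (its x) x 40 wide (its y) x 70 mm tall, carrying on top a central upright grip fin 50 (x) x 14 (y) mm and 30 mm high, so 100 mm tall in all; on a 12 mm steel base; about 320 g. Origin: centre of the underside, z up, starts seated in one of the dock's slots; may be absent
- grey2: scanned slide magazine, grey with a white end: 80 long (its x) x 40 wide (its y) x 70 mm tall, carrying on top a central upright grip fin 50 (x) x 14 (y) mm and 30 mm high, so 100 mm tall in all; on a 12 mm steel base; about 320 g. Origin: centre of the underside, z up, starts seated in one of the dock's slots; may be absent
- grey3: scanned slide magazine, grey with a white end: 80 long (its x) x 40 wide (its y) x 70 mm tall, carrying on top a central upright grip fin 50 (x) x 14 (y) mm and 30 mm high, so 100 mm tall in all; on a 12 mm steel base; about 320 g. Origin: centre of the underside, z up, starts seated in one of the dock's slots; may be absent
- lockout: red lockout block, 80 x 40 x 60 mm, seated in one of the slots to mark it out of service; origin: centre of its underside
- tray: green open tray fixed on the bench, 170 (x) x 200 (y) x 35 mm high, walls and floor about 4 mm. Origin: centre of its underside
- start (a joint): green start button, 32 mm across, on a fixed grey housing; pressed straight down; 0 = up, 0.006 m = fully down, spring, 5 N fully down, returns by itself; it counts as pressed beyond 0.004 m for 0.1 s
- start_top (a point): centre of the start button's top face
- oil: amber immersion-oil bottle, 40 mm across, 100 mm high, bystander; origin: centre of underside
- jar: clear specimen jar with a red cap, 60 mm across, 75 mm high, bystander; origin: centre of underside
- keypad: cream counting keypad, 90 x 140 x 25 mm, bystander; origin: centre of underside

How it is judged (in metres and radians):
On the way, in this order (a step that is already met when the one before it is completed fails the run):
1. the retaining bar is fully back (value of joint bar above 0.068 m), for 0.2 s.
2. every grey magazine stands in the tray and every blue one stands home in the right slots, the bar still back (any order) (z of each of grey1, grey2, grey3 in the frame of tray below 0.015 m and x of grey1 in the frame of tray between -0.085 and 0.085 m and y of grey1 in the frame of tray between -0.1 and 0.1 m and angle between each of grey1, grey2, grey3's own z axis and vertical below 0.12 rad and x of grey2 in the frame of tray between -0.085 and 0.085 m and y of grey2 in the frame of tray between -0.1 and 0.1 m and x of grey3 in the frame of tray between -0.085 and 0.085 m and y of grey3 in the frame of tray between -0.1 and 0.1 m and (horizontal distance between blue1 and slot1 below 0.009 m or horizontal distance between blue1 and slot2 below 0.009 m or horizontal distance between blue1 and slot3 below 0.009 m or horizontal distance between blue1 and slot4 below 0.009 m) and z of each of blue1, blue2, blue3 in the frame of dock below 0.017 m and angle between each of blue1, blue2, blue3's own z axis and vertical below 0.09 rad and x of dock_front in the frame of blue1 below -0.03 m and (horizontal distance between blue2 and slot1 below 0.009 m or horizontal distance between blue2 and slot2 below 0.009 m or horizontal distance between blue2 and slot3 below 0.009 m or horizontal distance between blue2 and slot4 below 0.009 m) and x of dock_front in the frame of blue2 below -0.03 m and (horizontal distance between blue3 and slot1 below 0.009 m or horizontal distance between blue3 and slot2 below 0.009 m or horizontal distance between blue3 and slot3 below 0.009 m or horizontal distance between blue3 and slot4 below 0.009 m) and x of dock_front in the frame of blue3 below -0.03 m and ((horizontal distance between lockout and slot1 below 0.009 m and horizontal distance between any of blue1, blue2, blue3 and slot2 below 0.009 m and horizontal distance between any of blue1, blue2, blue3 and slot3 below 0.009 m) or (horizontal distance between lockout and slot2 below 0.009 m and horizontal distance between any of blue1, blue2, blue3 and slot1 below 0.009 m and horizontal distance between any of blue1, blue2, blue3 and slot3 below 0.009 m) or (horizontal distance between lockout and slot3 below 0.009 m and horizontal distance between any of blue1, blue2, blue3 and slot1 below 0.009 m and horizontal distance between any of blue1, blue2, blue3 and slot2 below 0.009 m) or (horizontal distance between lockout and slot4 below 0.009 m and horizontal distance between any of blue1, blue2, blue3 and slot1 below 0.009 m and horizontal distance between any of blue1, blue2, blue3 and slot2 below 0.009 m)) and value of joint bar above 0.05 m), for 0.2 s.
3. the bar is closed over the loaded magazines (value of joint bar below 0.008 m and (horizontal distance between blue1 and slot1 below 0.009 m or horizontal distance between blue1 and slot2 below 0.009 m or horizontal distance between blue1 and slot3 below 0.009 m or horizontal distance between blue1 and slot4 below 0.009 m) and z of each of blue1, blue2, blue3 in the frame of dock below 0.017 m and angle between each of blue1, blue2, blue3's own z axis and vertical below 0.09 rad and x of dock_front in the frame of blue1 below -0.03 m and (horizontal distance between blue2 and slot1 below 0.009 m or horizontal distance between blue2 and slot2 below 0.009 m or horizontal distance between blue2 and slot3 below 0.009 m or horizontal distance between blue2 and slot4 below 0.009 m) and x of dock_front in the frame of blue2 below -0.03 m and (horizontal distance between blue3 and slot1 below 0.009 m or horizontal distance between blue3 and slot2 below 0.009 m or horizontal distance between blue3 and slot3 below 0.009 m or horizontal distance between blue3 and slot4 below 0.009 m) and x of dock_front in the frame of blue3 below -0.03 m and ((horizontal distance between lockout and slot1 below 0.009 m and horizontal distance between any of blue1, blue2, blue3 and slot2 below 0.009 m and horizontal distance between any of blue1, blue2, blue3 and slot3 below 0.009 m) or (horizontal distance between lockout and slot2 below 0.009 m and horizontal distance between any of blue1, blue2, blue3 and slot1 below 0.009 m and horizontal distance between any of blue1, blue2, blue3 and slot3 below 0.009 m) or (horizontal distance between lockout and slot3 below 0.009 m and horizontal distance between any of blue1, blue2, blue3 and slot1 below 0.009 m and horizontal distance between any of blue1, blue2, blue3 and slot2 below 0.009 m) or (horizontal distance between lockout and slot4 below 0.009 m and horizontal distance between any of blue1, blue2, blue3 and slot1 below 0.009 m and horizontal distance between any of blue1, blue2, blue3 and slot2 below 0.009 m))), for 0.2 s.
4. the start button is pressed with the bar closed (value of joint start above 0.004 m and value of joint bar below 0.008 m), for 0.1 s.
At the end, for the whole second after the job is handed in: Greys upright (7 deg) on the tray floor; blues seated in the first usable slots from the green end (9 mm from centre, under 7 mm off the floor, 5 deg upright), yellow end to the robot; red block still seated; bar within 8 mm of closed; button up; all at rest (all of step 3 and z of each of grey1, grey2, grey3 in the frame of tray below 0.015 m and x of grey1 in the frame of tray between -0.085 and 0.085 m and y of grey1 in the frame of tray between -0.1 and 0.1 m and angle between each of grey1, grey2, grey3's own z axis and vertical below 0.12 rad and x of grey2 in the frame of tray between -0.085 and 0.085 m and y of grey2 in the frame of tray between -0.1 and 0.1 m and x of grey3 in the frame of tray between -0.085 and 0.085 m and y of grey3 in the frame of tray between -0.1 and 0.1 m and (horizontal distance between lockout and slot1 below 0.009 m or horizontal distance between lockout and slot2 below 0.009 m or horizontal distance between lockout and slot3 below 0.009 m or horizontal distance between lockout and slot4 below 0.009 m) and z of lockout in the frame of dock below 0.017 m and value of joint start below 0.002 m and linear speed of each of blue1, blue2, blue3, grey1, grey2, grey3 below 0.02 m/s); the robot touches nothing.
It fails at once if the red lockout block is moved by more than 20 mm (distance of lockout from where it was at the start of the episode above 0.02 m).
It fails at once if a bystander (bottle, jar, keypad) is moved by more than 30 mm (distance of any of oil, jar, keypad from where it was at the start of the episode above 0.03 m).
It fails at once if the start button is pressed while the bar is open (value of joint start above 0.004 m and value of joint bar above 0.02 m).
Of grey1, grey2, grey3 only 1 to 2 are there at a start; the rules pass over those that are not, and their reading is None.
Of blue1, blue2, blue3 only 2 to 3 are there at a start; the rules pass over those that are not, and their reading is None.
At some moment in a run one of blue1, blue2, blue3 may be knocked a few centimetres aside while the robot is not near it.
It also fails if it takes over 210 s, if anything falls off the work surface, if the arm or the gripper's body presses on something with over 40 N, if the wrist force passes 120 N, or if a joint passes its speed limit or range.

## Robot

A 6-joint arm with a two-finger parallel gripper is mounted at the origin on the work surface. World frame = base frame: x ahead of the robot, y to its left, z up, the work surface at z = 0. Lengths are in mm, angles in rad, forces in N, time in s.
With the tool pointing down it reaches from about 275 to 850 mm from the base axis. Payload 5.2 kg.
Tool frame: the origin (TCP) lies midway between the tips of the shut fingers; the grasp point (between the pads) lies 19 mm behind it (ctrl.tcp_to_grasp is the distance from the TCP to the grasp point, in mm); z points along the fingers, x is the direction in which the jaws open and shut, and the axes are right-handed (so a half turn about z gives the same grasp; the last joint's range is limited). The gripper opens to 85 mm and grips with 20 to 120 N. Pads are 22 mm wide; open, the fingers measure 114 mm over their backs; the gripper's body (76 mm by 85 mm) begins 54 mm behind the grasp point. The pads swing forward as they close: fully open they stand 13 mm farther back than shut.
Start: joints at [0.954, 0.259, 1.535, -0, 1.348, -0.203], TCP at [221.13, 503.594, 231.31] pointing down, gripper open.
Joint ranges: [-3.14, 3.14], [-0.91, 2.08], [0.19, 2.58], [-1.22, 4.36], [0.22, 2.71], [-3.12, 3.12]. Speed limits (rad/s): [2.57, 2.57, 3.14, 3.14, 3.14, 3.14].

## Interface

Orientations are given as a unit quaternion [x, y, z, w].
In Python, from workcell import ctrl gives the robot as it stands. Calls block until the motion is done:
- ctrl.move_ptp(position, orientation): joint-space move of the TCP to a pose.
- ctrl.line_to(position, rate=150, attitude=None, contact_N=None): straight line of the TCP; attitude=None keeps the orientation; rate is the mean speed in mm/s. With contact_N (N) it stops when the force on the tool has changed by that much, and returns True; else False.
- ctrl.set_joints(angles): joint-space move.
- ctrl.move_gripper(opening, effort=None): finger opening in mm; effort is the grip in N (None keeps the last); returns when the fingers have stopped.
- ctrl.sleep(seconds).
- ctrl.solve_ik(position, orientation): joint angles nearest the present ones, or None.
- ctrl.grab_frame(name): name is "scene" or "top" or "wrist"; returns (picture, depth): 384x512x3 uint8, red, green, blue; 384x512 float32, mm along the optical axis (not along the pixel's ray), 0 where there is no reading.
- ctrl.camera_params(name): a dict with "fx", "fy", "cx", "cy" (pixels), "origin" and "rotation" of the camera in the world. Camera axes: x right, y down, z forward; pixel columns grow to the right and rows downward; lengths in mm; the calibration is good to about 2 mm. A picture is of the moment at which its call begins: read the wrist's pose just before it. camera_params takes no time and is no camera call; for the wrist camera it gives the pose at the moment of the call.
A pose or a line that the arm cannot do raises ctrl.IKError and nothing moves.
- ctrl.sign_off(): hands the job in, once; it reports no verdict.
Readings, each from a call of its own:
- ctrl.current_time_s(): time.
- ctrl.current_joint_positions(): joint angles.
- ctrl.current_qvel(): joint speeds.
- ctrl.current_joint_efforts(): joint torques, N m.
- ctrl.current_tcp_pos(): TCP position.
- ctrl.current_eef_rot(): TCP orientation.
- ctrl.current_force(): force on the tool from outside, world axes, zero at the start.
- ctrl.current_torque(): the same for the moment, N m.
- ctrl.current_finger_gap(): finger opening in mm.
Only numpy, scipy, OpenCV 4.12 (cv2) and the standard library are available. Lean on these libraries where they do the work, as an engineer would, in place of code of your own. Each camera call takes 0.05 s, during which the arm holds its last target.

## Working session

There is one attempt and no reset: what is moved stays moved. The work goes in short steps, each a Python script; the robot and the scene stay as the last script left them, time stands still between calls to the robot, and variables do not carry over. Pictures are saved under pics/ and viewed, and the job is handed in when it is done.

```bash
mkdir -p pics; ls; python3 - <<'E'
from workcell import ctrl
import cv2,numpy as np
print(ctrl.current_time_s(),ctrl.current_tcp_pos(),ctrl.current_eef_rot(),ctrl.tcp_to_grasp)
for n in ("scene","top","wrist"):
    p=ctrl.camera_params(n);print(n,p)
    im,d=ctrl.grab_frame(n)
    cv2.imwrite(f"pics/{n}0.png",cv2.cvtColor(im,cv2.COLOR_RGB2BGR)); np.save(f"/tmp/{n}0.npy",d)
E
```

```text
pics
0.0 [220.81993834 503.14765062 230.47268557] [ 8.37293794e-01  5.46752451e-01 -8.66045715e-04  3.31954561e-04] 18.700000000000003
scene {'fx': 448.14356190759145, 'fy': 448.14356190759145, 'cx': 260.30660021365924, 'cy': 193.6497567429011, 'origin': array([1031.78952194, -651.91494242, 1282.43916817]), 'rotation': array([ 0.91198726,  0.27285085, -0.08284276, -0.2949046 ])}
top {'fx': 354.79127442473344, 'fy': 354.79127442473344, 'cx': 254.47815435880926, 'cy': 188.81190407115892, 'origin': array([ 422.30034649,   32.58329408, 1013.31647337]), 'rotation': array([ 0.70746414, -0.70017861,  0.06438983, -0.07140273])}
wrist {'fx': 265.20534777097896, 'fy': 265.20534777097896, 'cx': 253.1519551929723, 'cy': 190.9955742732155, 'origin': array([147.72886688, 535.97571279, 373.46348988]), 'rotation': array([0.82660371, 0.54013194, 0.08587155, 0.13270219])}
```

View pics/scene0.png

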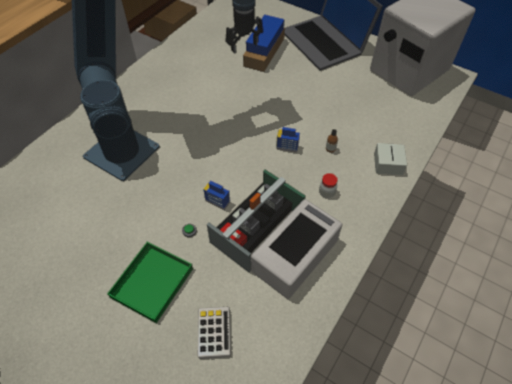

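View pics/top0.png

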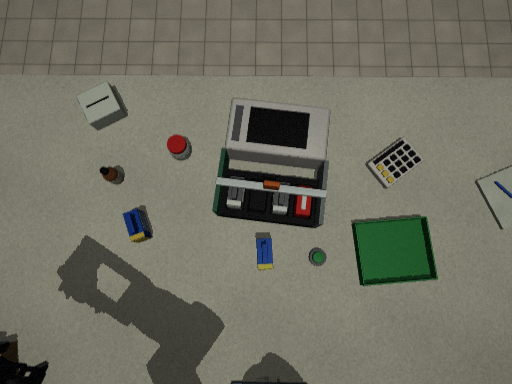

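View pics/wrist0.png

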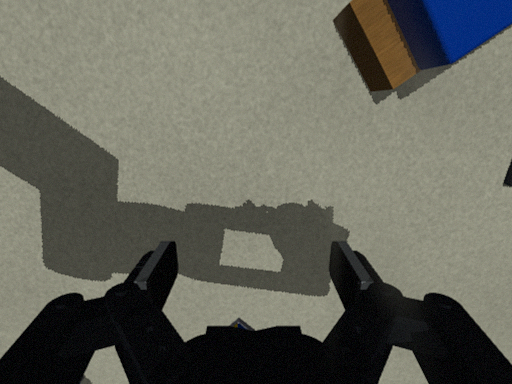

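```bash
cat > h.py <<'E'
from workcell import ctrl
import cv2,numpy as np
from scipy.spatial.transform import Rotation as R
def px(P,u,v,z):
    "world point of pixel on plane z"
    d=R.from_quat(P['rotation']).apply([(u-P['cx'])/P['fx'],(v-P['cy'])/P['fy'],1.]); o=np.array(P['origin'])
    return o+d*(z-o[2])/d[2]
def cloud(P,d):
    v,u=np.indices(d.shape)
    p=np.stack([(u-P['cx'])/P['fx']*d,(v-P['cy'])/P['fy']*d,d],-1)
    w=R.from_quat(P['rotation']).apply(p.reshape(-1,3)).reshape(p.shape)+P['origin']
    w[d<=0]=np.nan
    return w
def proj(P,p):
    c=R.from_quat(P['rotation']).inv().apply(np.atleast_2d(p)-P['origin'])
    return np.c_[c[:,0]/c[:,2]*P['fx']+P['cx'],c[:,1]/c[:,2]*P['fy']+P['cy']]
def snap(n,name):
    P=ctrl.camera_params(n); im,d=ctrl.grab_frame(n)
    cv2.imwrite(f"pics/{name}.png",cv2.cvtColor(im,cv2.COLOR_RGB2BGR)); return P,im,d,cloud(P,d)
def down(a):
    "tool down, jaw (tool x) direction at angle a in world"
    M=np.array([[np.cos(a),np.sin(a),0],[np.sin(a),-np.cos(a),0],[0,0,-1]]).T
    M=np.column_stack([[np.cos(a),np.sin(a),0],[np.sin(a),-np.cos(a),0],[0,0,-1]])
    return R.from_matrix(M).as_quat()
def crop(name,u0,v0,u1,v1,s,out):
    im=cv2.imread(f"pics/{name}.png"); cv2.imwrite(f"pics/{out}.png",cv2.resize(im[v0:v1,u0:u1],None,fx=s,fy=s,interpolation=cv2.INTER_CUBIC))
E
python3 - <<'E'
from h import *
crop("top0",200,85,340,280,4,"t_a") if 0 else crop("top0",200,140,340,280,4,"t_a")
crop("top0",80,130,180,250,4,"t_b")
P=ctrl.camera_params("top"); d=np.load("/tmp/top0.npy"); w=cloud(P,d)
for u,v,n in [(270,300,"bench"),(265,240,"fin"),(280,135,"housing"),(318,257,"btn"),(271,185,"handle"),(300,188,"bar"),(395,250,"tray"),(303,205,"red"),(137,225,'blue2'),(236,195,'g'),(281,202,'g2')]:
    print(n,w[v,u].round(1))
a,b=[np.array(x) for x in (0,0)]
p=ctrl.current_eef_rot(); print(R.from_quat(p).as_matrix().round(3))
E
```

```text
bench [309.7  -2.2   1.7]
fin [468.8  13.8  70.6]
housing [743.6 -23.7 114.6]
btn [ 426.6 -132.8   20.7]
handle [595.3   2.1 174.7]
bar [597.8 -73.2 128.5]
tray [ 448.3 -350.     6.3]
red [562.7 -87.4  71.8]
blue2 [504.7 354.4  71.4]
g [581.7  90.3 108.5]
g2 [564.4 -26.1 109. ]
[[ 0.402  0.916 -0.001]
 [ 0.916 -0.402 -0.001]
 [-0.001 -0.    -1.   ]]
```

View pics/t_a.png

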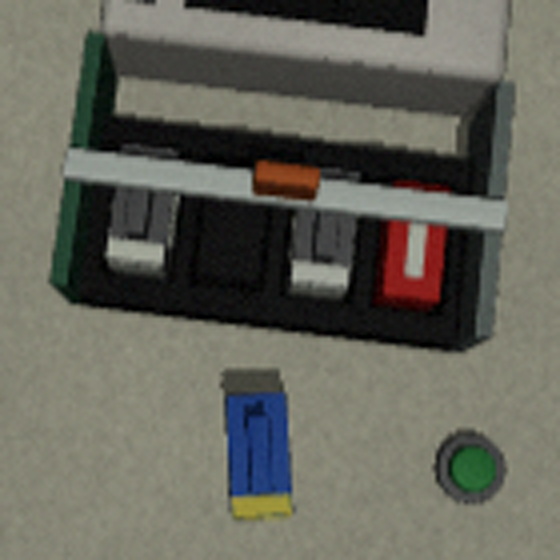

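View pics/t_b.png

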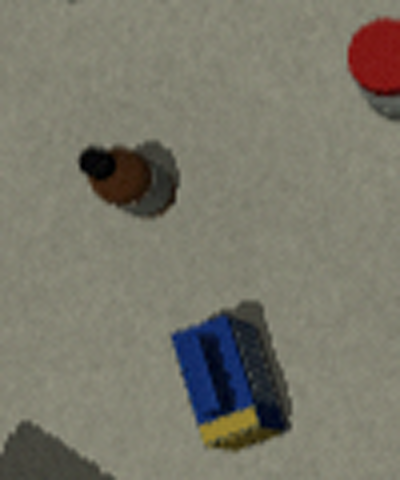

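```bash
python3 - <<'E'
from h import *
P=ctrl.camera_params("top"); d=np.load("/tmp/top0.npy"); w=cloud(P,d)
q=lambda x,y,z,o=(200,140):px(P,o[0]+x/4-.375,o[1]+y/4-.375,z)
bar=[q(65,178,129),q(67,150,129),q(506,200,129),q(502,228,129)]
for b in bar: print("bar",b.round(1))
print("barmid",np.mean(bar,0), "yaw from bar", np.degrees(np.arctan2(*( (bar[0]+bar[1]-bar[2]-bar[3])[:2]*[-1,1]))))
f=[q(75,300,50),q(465,348,50)]; print("front",f, "len",np.linalg.norm(f[0]-f[1]))
print("handle top",[q(*a,174).round(1) for a in ((254,161),(320,168),(318,197),(253,189))])
print("mag1 tops z80",[q(*a,80).round(1) for a in ((108,238),(167,245))], "white front bottom edge z50?",)
print("blue A", [q(*a,70).round(1) for a in ((227,394),(284,391),(292,494),(231,498))])
print("blue A bottom", [q(*a,0).round(1) for a in ((292,514),(234,518))])
print("blue B", [q(*a,70,(80,130)).round(1) for a in ((173,334),(228,314),(256,406),(200,425))])
print("btn",q(473,468,25), w[255:260,316:321,2].round(0))
print("tray", [px(P,*a,35).round(1) for a in ((352,222),(427,216),(436,278),(360,284))])
print(w[182:189:2,264:280:2,2].round(0))
E
```

```text
bar [605.7 140.9 129. ]
bar [624.  140.2 129. ]
bar [ 594.1 -139.2  129. ]
bar [ 576.1 -136.2  129. ]
barmid [599.97151056   1.42957928 129.        ] yaw from bar -6.108524485265408
front [array([537.12670347, 141.00413549,  50.        ]), array([ 507.1939654 , -124.05809806,   50.        ])] len 266.74698960046237
handle top [array([608. ,  21.2, 174. ]), array([604. , -18.7, 174. ]), array([586.1, -17.5, 174. ]), array([590.7,  21.7, 174. ])]
mag1 tops z80 [array([575.3, 116.9,  80. ]), array([571. ,  77.4,  80. ])] white front bottom edge z50?
blue A [array([473.5,  36.5,  70. ]), array([475.9,  -1. ,  70. ]), array([409.5,  -6.4,  70. ]), array([406.5,  33.2,  70. ])]
blue A bottom [array([394.9,  -9.3,   0. ]), array([391.7,  31.1,   0. ])]
blue B [array([536.2, 395.2,  70. ]), array([550.1, 359.3,  70. ]), array([488.7, 336. ,  70. ]), array([475.8, 372.3,  70. ])]
btn [ 427.62984239 -131.79309766   25.        ] [[22. 23. 22. 21. 26.]
 [19. 19. 23. 22. 21.]
 [24. 20. 21. 22. 23.]
 [23. 18. 22. 24. 22.]
 [21. 24. 22. 21. 23.]]
tray [array([ 522.3, -226.1,   35. ]), array([ 540.9, -432.9,   35. ]), array([ 375.1, -443.3,   35. ]), array([ 357.2, -240.5,   35. ])]
[[172. 174. 177. 175. 176. 172. 175. 173.]
 [178. 171. 175. 173. 173. 174. 173. 174.]
 [160. 160. 167. 166. 170. 170. 174. 171.]
 [132. 135. 141. 142. 147. 149. 152. 151.]]
```

```bash
python3 - <<'E'
from h import *
a=np.radians(90-6.2)
ctrl.move_ptp([540,5,360],down(a))
print(ctrl.current_tcp_pos(),ctrl.current_time_s(),ctrl.current_joint_positions())
P,im,d,w=snap("wrist","w1"); np.savez("/tmp/w1.npz",d=d,w=w); print(P)
P,im,d,w=snap("scene","s1")
crop("w1",80,0,480,300,2,"w1b")
crop("s1",190,150,360,300,4,"s1b")
E
```

```text
[539.84629981   5.82392351 359.83873265] 2.3167 [-1.96121970e-01  1.87512602e-01  1.31894807e+00  3.12823726e-04
  1.63554811e+00 -1.65967158e+00]
{'fx': 265.20534777097896, 'fy': 265.20534777097896, 'cx': 253.1519551929723, 'cy': 190.9955742732155, 'origin': array([460.34591349,  14.6910191 , 502.74935567]), 'rotation': array([0.73453696, 0.65989505, 0.10586811, 0.11741346])}
```

View pics/w1b.png

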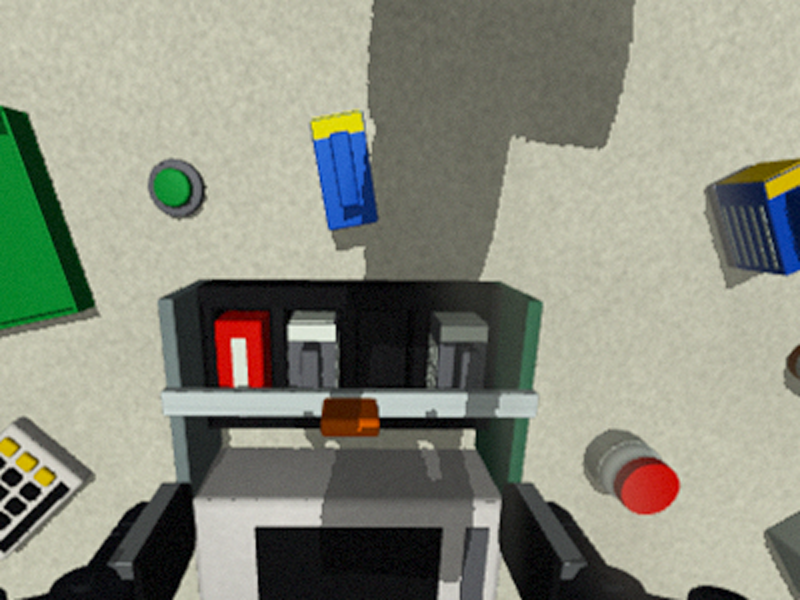

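View pics/s1b.png

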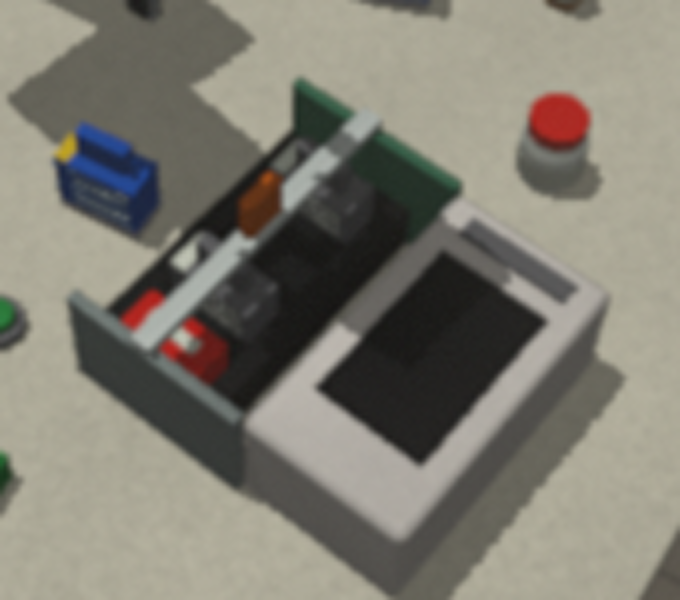

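```bash
python3 - <<'E'
from h import *
P={'fx': 265.20534777097896, 'fy': 265.20534777097896, 'cx': 253.1519551929723, 'cy': 190.9955742732155, 'origin': np.array([460.34591349,  14.6910191 , 502.74935567]), 'rotation': np.array([0.73453696, 0.65989505, 0.10586811, 0.11741346])}
q=lambda x,y,z:px(P,80+x/2-.25,y/2-.25,z)
g,n=q(161,300,115),q(541,301,115); print("plates front",n,g,np.linalg.norm(g-n),np.degrees(np.arctan2(-(n-g)[0],(n-g)[1])))
b=[q(163,392,129),q(537,392,129),q(537,416,129),q(163,415,129)]; print("bar",[x.round(1) for x in b],np.mean(b,0))
hh=[q(322,401,174),q(377,401,174),q(379,435,174),q(323,435,174)];print("handle",[x.round(1) for x in hh])
print("housing front z110",q(222,450,110),q(480,450,110))
print("red top z70",[q(*a,70).round(1) for a in ((217,319),(270,319))])
print("block front z50",q(205,281,50),q(500,281,50))
print("slot1 grey z80",[q(*a,80).round(1) for a in ((434,320),(487,320))],"slot3",[q(*a,80).round(1) for a in ((288,319),(338,319))])
print("blue A z70",[q(*a,70).round(1) for a in ((311,123),(362,112),(378,218),(331,230))])
print("blueA fin z100",[q(*a,100).round(1) for a in ((332,134),(350,131),(363,205),(346,208))])
print("btn",q(173,188,25))
w=np.load("/tmp/w1.npz")["w"]
for u,v in ((175,188),(350,430),(200,405),(340,170),(20,200),(350,470),(460,365)): print(w[v//2,80+u//2].round(1))
E
```

```text
plates front [539.78585691 149.48802447 115.        ] [ 509.34904596 -127.12191668  115.        ] 278.27946205916487 -6.279287243085451
bar [array([ 575.3, -135.3,  129. ]), array([605.1, 142.1, 129. ]), array([624.5, 142.2, 129. ]), array([ 593.4, -139.3,  129. ])] [599.55206204   2.43991688 129.        ]
handle [array([578.8, -14.3, 174. ]), array([582.7,  21.8, 174. ]), array([607.2,  21. , 174. ]), array([603.1, -16.6, 174. ])]
housing front z110 [ 635.32763848 -105.94505373  110.        ] [657.76909542 102.72383089 110.        ]
red top z70 [array([ 535.4, -101. ,   70. ]), array([540.1, -57.4,  70. ])]
block front z50 [ 505.73037654 -110.46133985   50.        ] [532.34742676 137.49209222  50.        ]
slot1 grey z80 [array([553.2,  75.8,  80. ]), array([557.8, 118.4,  80. ])] slot3 [array([539.8, -41.3,  80. ]), array([544.1,  -1.2,  80. ])]
blue A z70 [array([398.,  -5.,  70.]), array([394.7,  33.2,  70. ]), array([470.2,  38.3,  70. ]), array([475.2,   0.9,  70. ])]
blueA fin z100 [array([410.7,   9.9, 100. ]), array([410.2,  22.5, 100. ]), array([459.5,  26.7, 100. ]), array([460.2,  14.4, 100. ])]
btn [ 428.56810754 -129.50883314   25.        ]
[ 429.  -128.9   23.2]
[602.1   2.2 173.4]
[ 588.2 -109.6  128.5]
[434.8  13.2 100.2]
[ 423.  -273.     3.7]
[692.2  -6.5  57.8]
[584.7  90.5 106.4]
```

```bash
cat >> h.py <<'E'
YAW=np.radians(-6.2); C=np.array([588.,4.]); DX=np.array([np.cos(YAW),np.sin(YAW)]); DY=np.array([-DX[1],DX[0]])
def dk(x,y,z): return np.r_[C+x*DX+y*DY,z]
def todk(p): v=np.array(p)[:2]-C; return np.array([v@DX,v@DY])
E
python3 - <<'E'
from h import *
for a in (YAW,YAW+np.pi): print(ctrl.solve_ik([599,2,220],down(a)))
o=down(YAW) if ctrl.solve_ik([599,2,220],down(YAW)) is not None else down(YAW+np.pi)
ctrl.move_gripper(50,60)
ctrl.move_ptp([599,2,230],o)
print(ctrl.current_tcp_pos(), ctrl.current_force())
print(ctrl.line_to([599,2,139],80,contact_N=8), ctrl.current_tcp_pos())
ctrl.move_gripper(0,40); print(ctrl.current_finger_gap(),ctrl.current_tcp_pos(),ctrl.current_force())
snap("scene","s2"); crop("s2",190,130,360,300,4,"s2b")
E
```

```text
[-1.82706446e-01  3.53695107e-01  1.42997335e+00 -4.44089210e-16
  1.35792420e+00 -7.44960323e-02]
[-1.82706446e-01  3.53695107e-01  1.42997335e+00 -4.44089210e-16
  1.35792420e+00  3.06709662e+00]
[599.14419096   1.93526068 230.37134374] [-0.46389433  0.09219919  0.04630006]
False [599.45259212   1.94652407 139.65578564]
13.562765440496078 [599.3407962    1.98304979 139.54278024] [-0.70480821  0.11963091  2.08150877]
```

View pics/s2b.png

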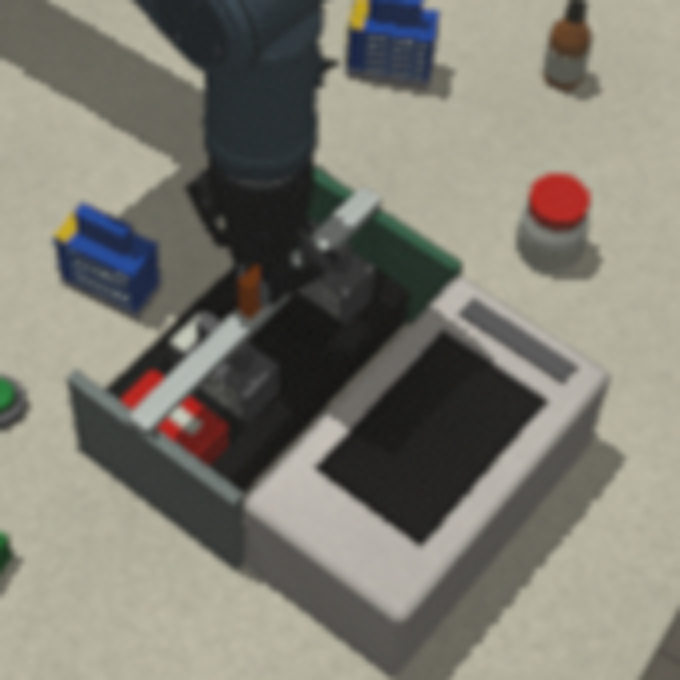

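```bash
python3 - <<'E'
from h import *
p=ctrl.current_tcp_pos()
print(ctrl.line_to(np.r_[p[:2]+90*DX,p[2]],60,contact_N=15))
q=ctrl.current_tcp_pos(); print(q,(q-p)[:2]@DX,(q-p)[:2]@DY,todk(q),ctrl.current_force())
ctrl.move_gripper(50); print(ctrl.current_force())
ctrl.line_to(np.r_[q[:2],240],150)
# look
ctrl.move_ptp([540,5,360],down(np.radians(83.8)))
P,im,d,w=snap("wrist","w3"); print(P); crop("w3",80,0,480,300,2,"w3b"); print(ctrl.current_time_s())
E
```

```text
True
[662.61834484  -5.25953394 139.53279885] 63.6965432089309 -0.3311392138347404 [75.18192315 -1.14664143] [-3.49240542  0.63818758  5.30243583]
[-0.03089855  0.50318142 -0.13186061]
{'fx': 265.20534777097896, 'fy': 265.20534777097896, 'cx': 253.1519551929723, 'cy': 190.9955742732155, 'origin': array([460.62813947,  14.01474817, 502.18718564]), 'rotation': array([0.73522872, 0.65923424, 0.10536203, 0.11725092])}
9.7833
```

View pics/w3b.png

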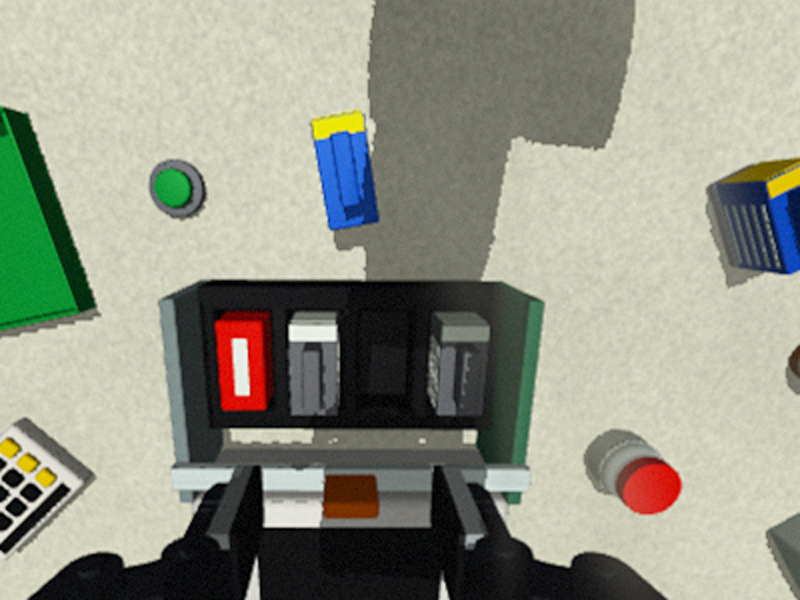

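```bash
cat >> h.py <<'E'
def fin(w,c,rad,z0,z1):
    "centre and axis angle of the fin points near c with z in range"
    m=(w[...,2]>z0)&(w[...,2]<z1)&(np.hypot(w[...,0]-c[0],w[...,1]-c[1])<rad)
    p=w[m][:,:2].astype(np.float32)
    r=cv2.minAreaRect(p); b=cv2.boxPoints(r)
    e=[b[1]-b[0],b[2]-b[1]]; e=max(e,key=np.linalg.norm)
    ang=np.degrees(np.arctan2(e[1],e[0])); ang=(ang+90)%180-90
    return np.array(r[0]),sorted(r[1]),ang,len(p),np.median(w[m][:,2])
E
python3 - <<'E'
from h import *
P,im,d,w=snap("wrist","w4")
s=lambda k:dk(0,93-62*(k-1),0)
for k in (1,3): print(k,s(k)[:2],fin(w,s(k),35,100,118))
print('A',fin(w,(435,17),45,92,110))
print('red',fin(w,s(4),45,60,76),s(4)[:2])
q=lambda x,y,z:px(P,80+x/2-.25,y/2-.25,z)
print([q(*a,70).round(1) for a in ((217,319),(269,318),(271,409),(222,411))])
P,im,d,w=snap("top","t4")
for k in (1,3): print(k,s(k)[:2],fin(w,s(k),35,100,118))
print('A',fin(w,(435,17),45,92,110)); print('B',fin(w,(510,365),45,92,110))
print('red',fin(w,s(4),45,60,80),s(4)[:2])
crop("t4",80,130,340,280,3,"t4b")
E
```

```text
1 [598.04394008  96.45603965] (array([597.63354492,  96.06659698]), [14.503837585449219, 49.77312469482422], np.float32(-6.682762), 316, np.float64(109.78674684759352))
3 [584.65201997 -26.81867988] (array([583.28936768, -26.92376709]), [14.068731307983398, 49.1832389831543], np.float32(-6.420128), 292, np.float64(109.84207139377878))
A (array([433.84912109,  16.37641525]), [13.955451011657715, 49.44459915161133], np.float32(3.6314392), 374, np.float64(99.96756216714093))
red (array([575.70947266, -97.14360046]), [57.5610237121582, 79.37959289550781], np.float32(-6.569786), 1175, np.float64(69.96524469130918)) [577.95605992 -88.45603965]
[array([ 535. , -101.7,   70. ]), array([538.8, -58.9,  70. ]), array([618.4, -69.5,  70. ]), array([ 615.6, -112.3,   70. ])]
1 [598.04394008  96.45603965] (array([590.02276611,  95.74840546]), [13.308036804199219, 30.755491256713867], np.float32(-7.00502), 62, np.float64(109.72227537373641))
3 [584.65201997 -26.81867988] (array([561.72436523, -25.16068077]), [3.7395060062408447, 12.24943733215332], np.float32(-85.373505), 8, np.float64(108.51785979642057))
A (array([434.9173584 ,  15.41543961]), [12.757423400878906, 50.040401458740234], np.float32(0.3696823), 109, np.float64(99.58619498220548))
B (array([506.33221436, 364.58932495]), [14.790865898132324, 48.417755126953125], np.float32(21.520515), 118, np.float64(99.14032677501353))
red (array([562.90722656, -91.47225952]), [54.58319091796875, 84.62921905517578], np.float32(-80.908806), 257, np.float64(69.88316426134622)) [577.95605992 -88.45603965]
```

View pics/t4b.png

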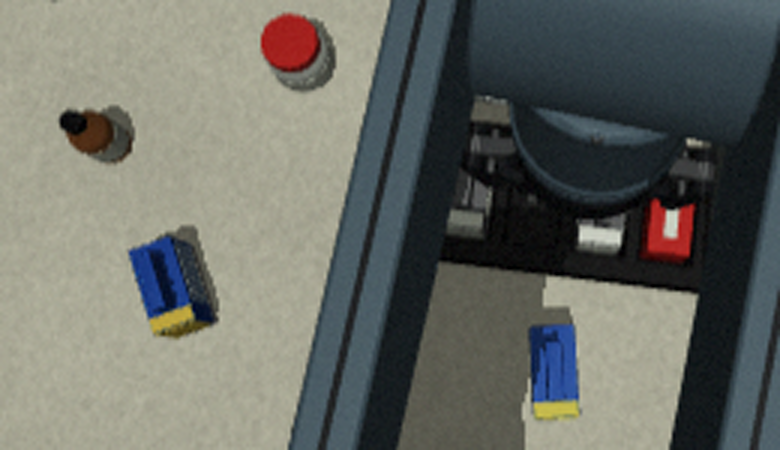

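```bash
sed -i 's/YAW=np.radians(-6.2)/YAW=np.radians(-6.4)/' h.py; cat >> h.py <<'E'
TC=np.array([449.,-336.]); TYAW=np.radians(5.)
def tr(x,y): return TC+x*np.array([np.cos(TYAW),np.sin(TYAW)])+y*np.array([-np.sin(TYAW),np.cos(TYAW)])
def pick(xy,yaw,ztcp,gap=30,zlift=215,eff=90):
    "yaw = magazine x axis (rad); jaw across it"
    o=down(yaw+np.pi/2); ctrl.move_gripper(gap,eff)
    ctrl.move_ptp(np.r_[xy,zlift],o)
    ctrl.line_to(np.r_[xy,ztcp+25],150)
    c=ctrl.line_to(np.r_[xy,ztcp],50,contact_N=8); print("contact",c,ctrl.current_tcp_pos())
    ctrl.move_gripper(0,eff); print("gap",ctrl.current_finger_gap())
    z=ctrl.current_tcp_pos()[2]
    ctrl.line_to(np.r_[xy,ztcp+20],60); ctrl.line_to(np.r_[xy,zlift],150)
    print("gap",ctrl.current_finger_gap(),"F",ctrl.current_force(),ctrl.current_time_s()); return z
def place(xy,yaw,ztcp,gap=30,zlift=215,over=4,cN=7,opts=True):
    o=down(yaw+np.pi/2)
    ctrl.line_to(np.r_[xy,zlift],200,attitude=o)
    ctrl.line_to(np.r_[xy,ztcp+15],150)
    c=ctrl.line_to(np.r_[xy,ztcp-over],30,contact_N=cN); print("place contact",c,ctrl.current_tcp_pos(),ctrl.current_force(),"want",ztcp)
    return c
E
python3 - <<'E'
from h import *
z=pick([597.6,96.1],np.radians(-6.5),84,gap=26); print(z)
t=tr(0,48); place(t,TYAW,z-6)
ctrl.move_gripper(34); p=ctrl.current_tcp_pos(); ctrl.line_to([p[0],p[1],215],150)
P,im,d,w=snap("wrist","w5"); print(ctrl.current_time_s())
print(t,fin(w,t,40,90,118))
P,im,d,w=snap("scene","s5"); 
E
```

```text
contact False [597.5557346   96.13034901  83.75732636]
gap 12.513968297763784
gap 12.511693385930618 F [-0.61507728  0.37317864 -5.03190589] 14.1333
84.32748054349838
place contact True [ 444.81029689 -288.43752943   78.28363018] [-0.23003877  0.43688443  4.4628636 ] want 78.32748054349838
19.2917
[ 444.81652435 -288.18265449] (array([ 444.92697144, -287.89575195]), [13.434182167053223, 49.86211013793945], np.float32(4.736183), 691, np.float64(103.85110212622604))
```

View pics/w5.png

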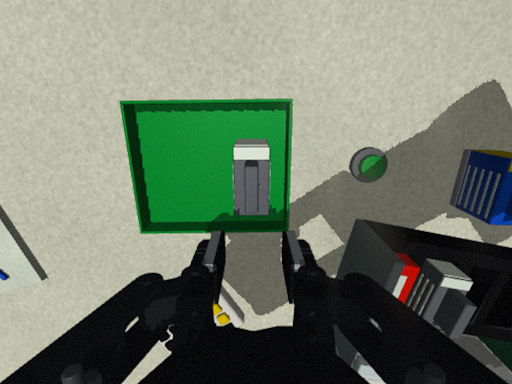

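View pics/s5.png

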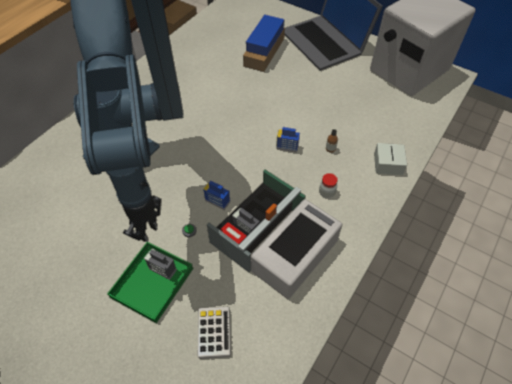

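```bash
python3 - <<'E'
from h import *
z=pick([583.3,-26.9],np.radians(-6.4),84,gap=34)
t=tr(0,-40); place(t,TYAW,z-6)
ctrl.move_gripper(34); p=ctrl.current_tcp_pos(); ctrl.line_to([p[0],p[1],215],200)
P,im,d,w=snap("wrist","w6"); print(t,fin(w,t,40,90,118))
ctrl.move_ptp([480,20,360],down(np.radians(83.8)))
print(ctrl.current_time_s())
P,im,d,w=snap("wrist","w7"); print(P)
print('A',fin(w,(435,17),60,92,110)); print('red',fin(w,dk(0,-93,0),45,60,76))
E
```

```text
contact False [583.2904832  -26.87075494  83.79155138]
gap 12.172734583058537
gap 12.446682163754353 F [-0.13286107 -0.47026893 -4.01371367] 23.8917
place contact True [ 452.48381984 -376.16381725   78.38620997] [ 0.06885367 -0.81279113  4.77155817] want 78.43191038108401
[ 452.48622971 -375.84778792] (array([ 452.82440186, -375.88052368]), [13.999312400817871, 49.4797477722168], np.float32(5.0207825), 679, np.float64(103.97897770065973))
30.1833
{'fx': 265.20534777097896, 'fy': 265.20534777097896, 'cx': 253.1519551929723, 'cy': 190.9955742732155, 'origin': array([400.71327896,  28.36492639, 502.29572071]), 'rotation': array([0.73512038, 0.65933181, 0.10529443, 0.11744225])}
A (array([433.54251099,  16.44942856]), [13.971837043762207, 49.61151885986328], np.float32(3.609047), 321, np.float64(99.89226194907576))
red (array([575.17449951, -96.94929504]), [57.707244873046875, 79.07022857666016], np.float32(-6.2435455), 1057, np.float64(69.95065124809986))
```

View pics/w6.png

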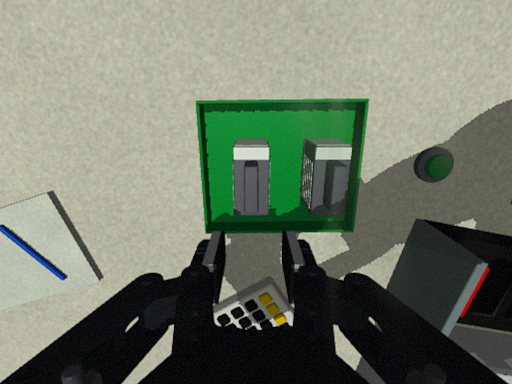

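View pics/w7.png

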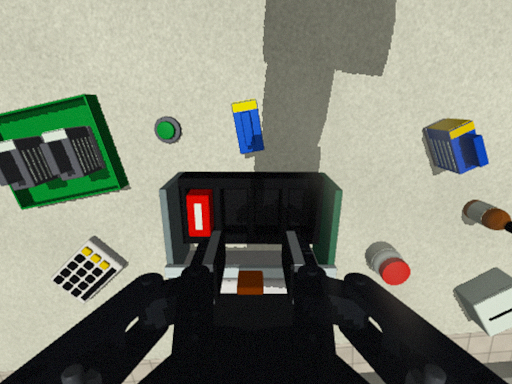

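```bash
cat >> h.py <<'E'
def insert(k,z,gap,yawoff=0.):
    "z: TCP height at pick from bench"
    s=dk(0,93-62*(k-1),0)[:2]; o=down(YAW+np.pi/2)
    ctrl.line_to(np.r_[s,225],200,attitude=o)
    ctrl.line_to(np.r_[s,z+55],120)
    c=ctrl.line_to(np.r_[s,z+10-3],40,contact_N=10); p=ctrl.current_tcp_pos()
    print("insert contact",c,p,"want z",z+10,ctrl.current_force(),ctrl.current_torque())
    return p[2]-(z+10)
E
python3 - <<'E'
from h import *
z=pick([433.55,16.4],np.radians(3.6),74,gap=36,zlift=225)
e=insert(2,z,30); print("err",e)
if e<3:
    ctrl.move_gripper(30); p=ctrl.current_tcp_pos(); ctrl.line_to([p[0],p[1],230],150)
    s=dk(0,31,0); P,im,d,w=snap("wrist","w8"); print(s,fin(w,s,35,100,118))
    P,im,d,w=snap("top","t8"); print('B',fin(w,(507,364),70,92,110)); print(ctrl.current_time_s())
else: snap("scene","s8")
E
```

```text
contact False [433.47814004  16.40593128  73.81288943]
gap 12.369101816337157
gap 12.38779505309548 F [-1.3794575   0.46463777 -2.97530132] 34.55
insert contact True [591.02193716  34.68243816  84.37635909] want z 84.367257543393 [-0.806883    0.19634133  4.77689149] [ 0.07750797  0.08623864 -0.00935861]
err 0.009101543954315616
[591.4555369   34.80680549   0.        ] (array([590.41412354,  35.21305847]), [12.77140998840332, 50.01234436035156], np.float32(-6.6846237), 615, np.float64(109.95727406632369))
B (array([506.83605957, 364.29098511]), [15.205031394958496, 49.085941314697266], np.float32(23.829216), 116, np.float64(99.43053709774233))
39.025
```

Seated in slot 2. Next, a closer look at blue B.

```bash
python3 - <<'E'
from h import *
ctrl.move_ptp([480,340,330],down(np.radians(80)))
P,im,d,w=snap("wrist","w9"); print('B',fin(w,(507,364),70,92,106))
P,im,d,w=snap("scene","s9"); print(ctrl.current_time_s())
E
```

```text
B (array([504.87481689, 366.03970337]), [13.994020462036133, 49.562103271484375], np.float32(21.112411), 330, np.float64(99.9052664979665))
40.4083
```

View pics/w9.png

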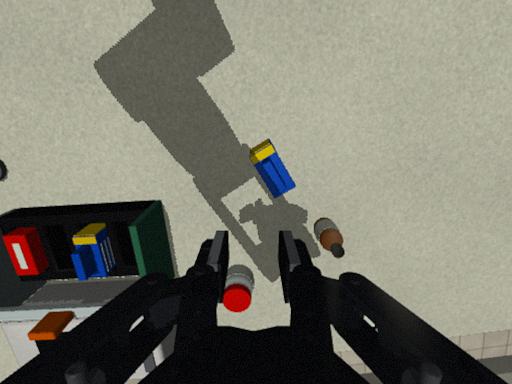

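View pics/s9.png

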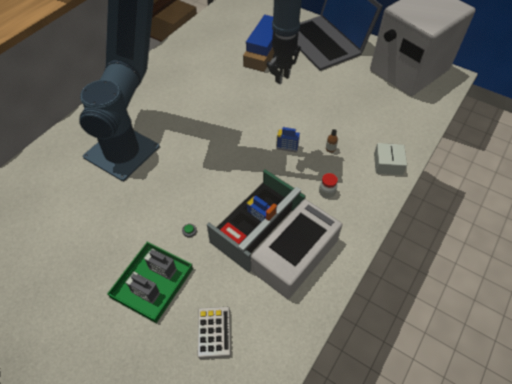

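```bash
python3 - <<'E'
from h import *
z=pick([504.9,366.0],np.radians(21.1),74,gap=36,zlift=225)
e=insert(1,z,24); print("err",e)
if e<3:
    ctrl.move_gripper(24); p=ctrl.current_tcp_pos(); ctrl.line_to([p[0],p[1],230],150)
    ctrl.move_ptp([540,5,360],down(np.radians(83.8)))
    P,im,d,w=snap("wrist","w10"); print(ctrl.current_time_s())
    for k in (1,2): s=dk(0,93-62*(k-1),0); print(s,fin(w,s,33,100,118))
else: snap("scene","s10")
E
```

```text
contact False [504.87397557 365.99032375  73.75682637]
gap 12.248989032645087
gap 12.453139716736281 F [-0.02539146 -0.07241549 -3.12881692] 44.6833
insert contact True [597.9200649   96.28079304  84.41518192] want z 84.44053118945743 [-1.47411728 -0.7961631   4.64246522] [-0.01645289  0.04385117 -0.00809355]
err -0.025349265561530387
50.4083
[598.3666107   96.42041648   0.        ] (array([596.83947754,  96.87744904]), [14.518453598022461, 49.57061767578125], np.float32(-6.0653687), 311, np.float64(109.81055720070026))
[591.4555369   34.80680549   0.        ] (array([594.65142822,  37.07983398]), [14.007269859313965, 49.24927520751953], np.float32(-6.3984375), 292, np.float64(109.85817361403187))
```

```bash
python3 -c "
from h import *
crop('w10',80,0,480,300,2,'w10b')"
```

```text
(no output)
```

View pics/w10b.png

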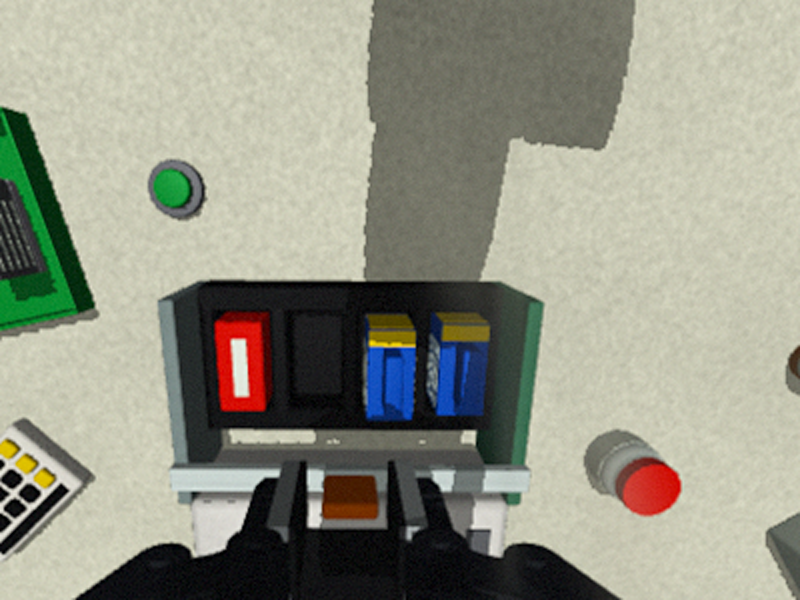

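```bash
python3 - <<'E'
from h import *
h=np.array([662.6,-5.2]); o=down(YAW)
ctrl.move_gripper(50,60); ctrl.move_ptp(np.r_[h,240],o)
print(ctrl.line_to(np.r_[h,139.5],80,contact_N=8))
ctrl.move_gripper(0,40); print(ctrl.current_finger_gap(),ctrl.current_force())
p=ctrl.current_tcp_pos()
print(ctrl.line_to(np.r_[p[:2]-85*DX,p[2]],50,contact_N=15))
q=ctrl.current_tcp_pos(); print((q-p)[:2]@DX,todk(q),ctrl.current_force())
ctrl.move_gripper(50); ctrl.line_to(np.r_[q[:2],240],150)
ctrl.move_ptp([540,5,360],down(np.radians(83.8)))
P,im,d,w=snap("wrist","w11"); print(ctrl.current_time_s()); crop('w11',80,0,480,300,2,'w11b')
hm=fin(w,q[:2],45,165,180); print(hm,todk(hm[0]))
print("btn",w[90:98,162:172].reshape(-1,3).mean(0))
E
```

```text
False
13.942021505227446 [-0.45695711  0.41651084  2.73604053]
True
-74.9603359749474 [ 0.2999979  -0.67443897] [1.61954115 0.40158802 1.85356574]
58.0917
(array([586.83862305,   3.43299294]), [13.114914894104004, 38.92533874511719], np.float32(84.027405), 329, np.float64(173.6270757570897)) [-1.09093549 -0.69293088]
btn [ 427.43347975 -130.39128079   21.95680733]
```

View pics/w11b.png

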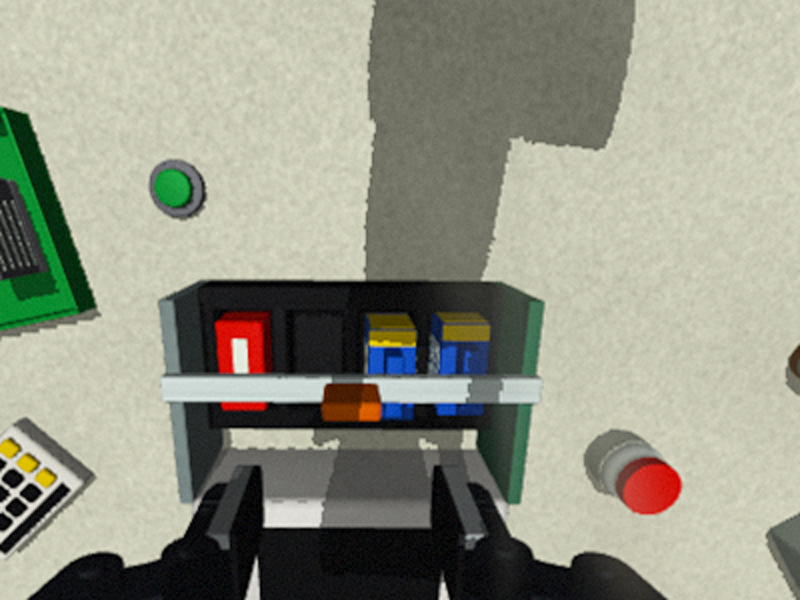

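```bash
python3 - <<'E'
from h import *
b=np.array([428.4,-130.]); o=down(np.radians(83.8))
ctrl.move_gripper(0,20); ctrl.move_ptp(np.r_[b,120],o); ctrl.line_to(np.r_[b,38],100)
c1=ctrl.line_to(np.r_[b,10],20,contact_N=2.5); print(c1,ctrl.current_tcp_pos())
c=ctrl.line_to(np.r_[b,8],15,contact_N=8); print(c,ctrl.current_tcp_pos(),ctrl.current_force())
ctrl.sleep(0.4); print(ctrl.current_tcp_pos(),ctrl.current_force())
ctrl.line_to(np.r_[b,150],100)
ctrl.move_ptp([480,20,360],o)
P,im,d,w=snap("wrist","w12"); snap("scene","s12"); print(ctrl.current_time_s())
hm=fin(w,dk(0,0,0)[:2],45,165,180); print(todk(hm[0]))
E
```

```text
True [ 428.30441822 -129.96256358   18.79929589]
True [ 428.31491855 -129.96503262   16.00848962] [-0.55550794 -0.13963367  7.99218048]
[ 428.31949019 -129.9562984    15.99320209] [-1.77847578  0.5574445   7.82841731]
65.0667
[-583.88966074  -69.51880381]
  return _methods._mean(a, axis=axis, dtype=dtype,
  ret = ret.dtype.type(ret / rcount)
```

View pics/w12.png

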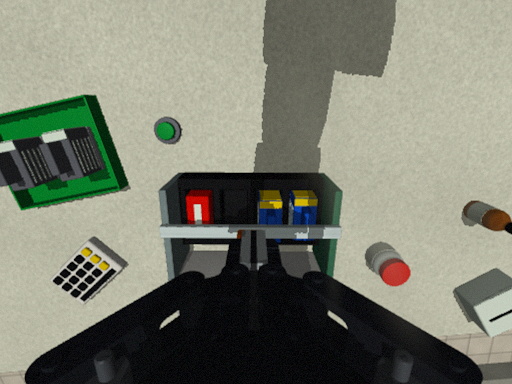

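View pics/s12.png

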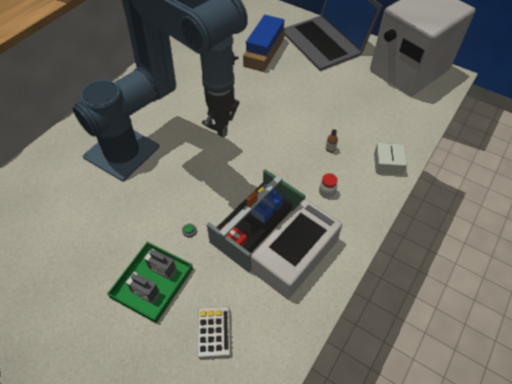

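```bash
python3 - <<'E'
from h import *
ctrl.move_gripper(50); ctrl.move_ptp([540,5,360],down(np.radians(83.8)))
P,im,d,w=snap("wrist","w13")
hm=fin(w,dk(0,0,0)[:2],45,165,180); print(todk(hm[0]))
for k in (1,2):
    s=dk(0,93-62*(k-1),0); m=(w[...,2]>70)&(w[...,2]<90)&(np.hypot(w[...,0]-s[0],w[...,1]-s[1])<40); print(k,np.median(w[m][:,2]),todk(np.median(w[m],0)))
print("btn",np.median(w[90:98,162:172,2])); ctrl.sign_off(); print(ctrl.current_time_s())
E
```

```text
[-0.44184422 -0.79227613]
1 80.2223263842485 [-17.17537586  86.43554677]
2 80.23168634316386 [-21.51019568  32.3670149 ]
btn 22.149931670871126
the job is handed in; nothing more can be done
the job is handed in; nothing more can be done
```

I finished the task and handed it in at roughly 66–67 s of the 210 s allowed. The hand-in gives no verdict.

**What I did:**
- I slid the bar back to its stop.
- I stood the two grey magazines in the green tray.
- I seated the two blue magazines in slots 1 and 2, yellow ends towards the robot. Only two were there, and the red block sits in slot 4.
- I slid the bar 75 mm closed to its stop.
- I pressed the start button until it bottomed at about 8 N.

**What the last checks showed:**
- **Bar:** within about 1 mm of closed.
- **Blues:** body tops at 80.2 mm, so fully home. Measured before the bar was closed, the slot 1 magazine was about 2 mm from its slot centre and the slot 2 one about 4 mm.
- **Greys:** upright on the tray floor, with fin tops at 104 mm.
- **Button:** back up at 22 mm.
- **Bystanders:** the red block, bottle, jar and keypad look unmoved in the last pictures.

**Two readings that disagreed:**
- The blue in slot 2 shifted about 5 mm inside its slot while I fetched the second one. I don't know why, but it stayed within tolerance.
- One reading of the bar handle failed because the fingers hid it. I repeated it from a clear view, and that is the bar figure above.

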